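# Find the socket that fits the digestion vessel's nut and crack it loose

### The job

Loosen the closure nut of the steel vessel clamped in the bench holder: try the unmarked T-handle socket wrenches from the wooden rack on the nut until you have the one that fits, turn the nut with it about an eighth of a turn anticlockwise, and finish still gripping that wrench, pushed fully down on the nut. Stand every wrench that does not fit back in the rack, and leave the other vessels' nuts and the things lying about alone.

Things in the scene. Friction and masses are not known exactly. Their poses are not given: they have to be found in the camera images.
- nut_seat (a point): centre of the washer face under the nut of the vessel in the holder, 98 mm above the bench, z up the nut's axis. The hex nut (27, 32 or 36 mm, unknown, at an unknown turn) reaches 18 mm above it, its stud 22 mm. The right socket drops to this face within 3 degrees of alignment, every 60 degrees; turned wrong it rests on the corners, 2.5 mm below the nut's top; one too small rests on the top; one too large drops but spins freely.
- holder: grey steel ring 124 mm across, 12 mm high, fixed to the bench, with three toe clamps (to 83 mm from the axis, 31 mm high) holding the base of an upright, fixed steel vessel: body 64 mm across, cap 76 mm across with its top 96 mm high, washer 52 mm across on it. Origin on the bench on the vessel's axis. Two like vessels stand apart on the robot's right.
- rack: wooden block, fixed, 80 mm (x) by 250 mm (y) by 40 mm high, origin under its centre; three round wells 54 mm across and 30 mm deep (floors 10 mm above its underside) at y = -85, 0 and +85 mm on its centre line
- wrench_27: T-handle socket wrench, steel, 109 mm tall, 0.3-0.65 kg; stands mouth down in one of the rack's wells. Origin: centre of the mouth; z up the shank, x along the crossbar (150 mm, 10 mm thick, 96 mm up). Grip block 22x22x26 mm centred 96 mm up, gripped from above across y. Socket 38 mm wide, hex bore 26 mm deep, 28.2 mm across flats, two flats facing +-x: for a 27 mm nut. Crossbar within 0.35 rad of rack x.
- wrench_32: T-handle socket wrench, steel, 109 mm tall, 0.3-0.65 kg; stands mouth down in one of the rack's wells. Origin: centre of the mouth; z up the shank, x along the crossbar (150 mm, 10 mm thick, 96 mm up). Grip block 22x22x26 mm centred 96 mm up, gripped from above across y. Socket 43 mm wide, hex bore 26 mm deep, 33.2 mm across flats, two flats facing +-x: for a 32 mm nut. Crossbar within 0.35 rad of rack x.
- wrench_36: T-handle socket wrench, steel, 109 mm tall, 0.3-0.65 kg; stands mouth down in one of the rack's wells. Origin: centre of the mouth; z up the shank, x along the crossbar (150 mm, 10 mm thick, 96 mm up). Grip block 22x22x26 mm centred 96 mm up, gripped from above across y. Socket 47 mm wide, hex bore 26 mm deep, 37.2 mm across flats, two flats facing +-x: for a 36 mm nut. Crossbar within 0.35 rad of rack x.
- nut_27 (a joint): turn of the 27 mm hex nut (across flats; 18 mm high, top corners chamfered 2.5 mm deep), rad; 0 at the start, grows anticlockwise from above (loosening). It is on one of the three vessels, not told which. Friction about 0.25 N m; range -0.6 to 2.6 rad. Turns only when a socket that fits it is turned.
- nut_32 (a joint): turn of the 32 mm hex nut (across flats; 18 mm high, top corners chamfered 2.5 mm deep), rad; 0 at the start, grows anticlockwise from above (loosening). It is on one of the three vessels, not told which. Friction about 0.25 N m; range -0.6 to 2.6 rad. Turns only when a socket that fits it is turned.
- nut_36 (a joint): turn of the 36 mm hex nut (across flats; 18 mm high, top corners chamfered 2.5 mm deep), rad; 0 at the start, grows anticlockwise from above (loosening). It is on one of the three vessels, not told which. Friction about 0.25 N m; range -0.6 to 2.6 rad. Turns only when a socket that fits it is turned.
- beaker: glass beaker, 68 mm across, 85 mm high, origin under its centre; bystander
- sample_jar: closed amber sample jar, 52 mm across, 70 mm high, origin under its centre; bystander
- brush: bench brush with a wooden handle lying on the bench, about 200 mm long; bystander

How it is judged:
By the outcome, as a careful person would: the job done as asked, in the order asked, and still so for the second after the job is handed in, while the arm keeps its last pose, push and grip.
It also fails if it takes over 72 s, if anything falls off the work surface, if the arm or the gripper's body presses on something with over 40 N, if the wrist force passes 120 N, or if a joint passes its speed limit or range.

### The arm

A 7-joint arm with a two-finger parallel gripper is mounted at the origin on the work surface. World frame = base frame: x ahead of the robot, y to its left, z up, the work surface at z = 0. Lengths are in m, angles in rad, forces in N, time in s.
With the tool pointing down it reaches from about 0.425 to 1.025 m from the base axis. Payload 9.4 kg.
Tool frame: the origin (TCP) lies on the centre line of the jaws, within the pads' length; the fingertips stand bot.finger_overhang ahead of it and the grasp point (between the pads) lies 5 mm behind it (bot.finger_overhang is the distance from the TCP to the fingertips, in m); z points along the fingers, y is the direction in which the jaws open and shut (so a half turn about z gives the same grasp; the last joint's range is limited). The gripper opens to 93 mm and grips with 3 to 60 N. Pads are 15 mm wide; open, the fingers measure 128 mm over their backs; the gripper's body (75 mm by 188 mm) begins 65 mm behind the grasp point.
Start: joints at [-1.384, 0.599, -0.003, 1.599, 0.002, 0.943, -0.08], TCP at [0.189, 0.7, 0.233] pointing down, gripper open.
Joint ranges: [-2.57, 2.57], [-0.35, 1.97], [-1.29, 1.29], [0.11, 2.56], [-1.05, 4.19], [0.11, 1.86], [-2.63, 2.63]. Speed limits (rad/s): [2.22, 2.22, 3.01, 3.01, 3.14, 3.14, 3.14].

### API

Orientations are given as a 3x3 rotation matrix whose columns are the frame's x, y, z axes.
In Python, from workcell import bot gives the robot as it stands. The module is installed in compiled form; this text tells all that it offers.
- The arm moves only by the shell command python3 -m creep 'ROWS' [OPENING] [FORCE]. ROWS is JSON, one flat list of numbers, 4 for each row, row after row: the shift along the tool's x, y, z in units of 40 mm (1.0 is 40 mm), then the turn about the tool's z in units of 5 degrees (1.0 is 5 degrees). In form: [dx, dy, dz, spin, dx, dy, dz, spin, ...]. A call has 1 to 8 rows; each row is the pose to reach, as a shift and turn from the pose commanded when the call began, along the tool's axes at that moment; what a row does not reach only later rows make up. A row lasts 1/12 s, in which the tool goes at most 41.7 mm and 7.16 degrees, less where a joint would pass 70% of its speed; a pose out of reach is approached as far as the arm can. A call with a gripper value outside its range is refused whole. OPENING is the finger opening in mm, from 0 to 93, set as the call begins (- or left out, the last holds). The fingers move at their own pace and stop on an object; FORCE is the grip in N (left out, the last holds). Time passes only in rows, so rows that repeat a pose let the fingers close. It gives the time, the measured TCP pose, the force and the opening at its end, in the units of the state.
- bot.state(): the state, without advancing time (a new reading comes with each control period).
- bot.get_image(name): name is "scene" or "top" or "wrist"; returns the picture (400x640x3 uint8, red, green, blue); there is no depth.
- bot.camera_model(name): a dict with "camera_matrix" (3x3 intrinsics, pixels), "rvec" (rotation vector, rad) and "tvec" (3), from world to camera coordinates, as OpenCV has them. Camera axes: x right, y down, z forward; pixel columns grow to the right and rows downward; lengths in m; the calibration is good to about 2 mm. The wrist camera is an equidistant fisheye: a pixel r from the principal point sees the ray r / f radians off the axis. A picture is of the moment at which its call begins: read the wrist's pose just before it. camera_model takes no time and is no camera call; for the wrist camera it gives the pose at the moment of the call.
- bot.finish_job(): hands the job in, once; it reports no verdict.
Trained networks look in the newest picture that a camera, given by its name, has taken for a name from the list of things; names that differ only in an ending like _2 or _b are one class to them, and where a whole thing is asked for, a point or a joint stands for the part that bears it (a point fixed in the world has none). Each returns a list of dicts, best first, with "confidence" (0 to 1); they miss things now and then, are a little off and sometimes report something else, mostly with a low value. They report only what shows in the picture. A call takes as long as a camera call.
- bot.recognise(camera, label): "extent" ([left, top, width, height] as shares, 0 to 1, of the picture: columns of its width, rows of its height, round what is visible of it).
- bot.trace(camera, label): "region" (400x640 bool, what is visible of it) and "extent" ([left, top, width, height] as shares, 0 to 1, of the picture: columns of its width, rows of its height, round what is visible of it).
The state is a dict: "clock": time; "joint_positions": joint angles; "joint_velocities": joint speeds; "effort": joint torques, N m; "position": TCP position; "orientation": TCP orientation; "force": force on the tool from outside, world axes, zero at the start; "ft_torque": the same for the moment, N m; "opening": finger opening in m.
Only numpy, scipy, OpenCV 4.12 (cv2) and the standard library are available. Lean on these libraries where they do the work, as an engineer would, in place of code of your own. Each camera call takes 0.05 s, during which the arm holds its last target.

## Working session

There is one attempt and no reset: what is moved stays moved. The work goes in short steps, Python scripts to look and compute and a shell command to move; the robot and the scene stay as the last step left them, time stands still between calls to the robot, and variables do not carry over. Pictures are saved under pics/ and viewed, and the job is handed in when it is done.

```bash
mkdir -p pics; ls
python3 - <<'E'
from workcell import bot
import cv2
s=bot.state()
for k,v in s.items(): print(k,v)
print(bot.finger_overhang)
for n in ["scene","top","wrist"]:
    print(n,bot.camera_model(n))
    cv2.imwrite(f"pics/{n}0.png",bot.get_image(n)[:,:,::-1])
E
```

```text
pics
clock 0.0
joint_positions [-1.38372143  0.60013317 -0.0025339   1.60015465  0.00180241  0.94289028
 -0.07983112]
joint_velocities [-0.00036494 -0.00149618  0.0004813  -0.00052817 -0.00157039  0.00120789
 -0.00013969]
effort [-6.96981442e-05 -7.65109134e+01  1.49709161e+00 -2.52340490e+01
 -5.25429833e-02  1.70967722e-02  1.57188133e-04]
position [0.18892443 0.69945313 0.23174543]
orientation [[-9.65418169e-01  2.60706135e-01 -2.64073533e-04]
 [ 2.60706225e-01  9.65416919e-01 -1.56124061e-03]
 [-1.52083949e-04 -1.57609566e-03 -9.99998746e-01]]
force [-0.42760682  0.81452479  0.08262513]
ft_torque [-2.02709359e-02  5.35639108e-06  3.62108572e-02]
opening 0.09283548070326483
0.014
scene {'camera_matrix': array([[380.40356026,   0.        , 323.98025758],
       [  0.        , 380.40356026, 200.37803706],
       [  0.        ,   0.        ,   1.        ]]), 'rvec': array([ 1.58793442,  1.60721235, -0.88585612]), 'tvec': array([ 0.04230959, -0.22481573,  1.4889972 ])}
top {'camera_matrix': array([[393.57169716,   0.        , 315.59866281],
       [  0.        , 393.57169716, 200.58119303],
       [  0.        ,   0.        ,   1.        ]]), 'rvec': array([ 2.05170112, -2.14504556,  0.26562432]), 'tvec': array([-0.02611293,  0.61290487,  0.87491995])}
wrist {'camera_matrix': array([[309.70691629,   0.        , 319.63540391],
       [  0.        , 309.70691629, 199.90377168],
       [  0.        ,   0.        ,   1.        ]]), 'rvec': array([-2.31693039, -1.77511925, -0.23809808]), 'tvec': array([-0.724762  , -0.03198425,  0.39060923])}
```

View pics/scene0.png

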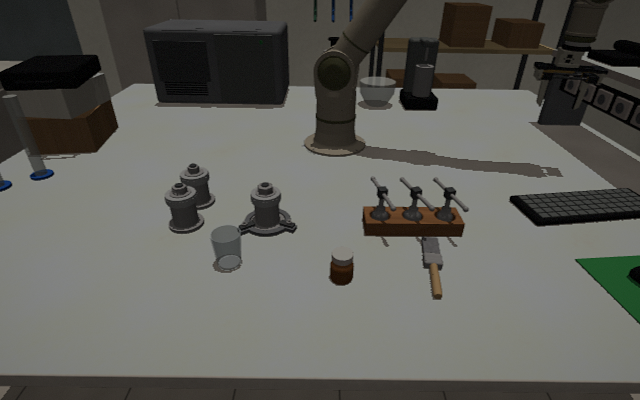

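View pics/top0.png

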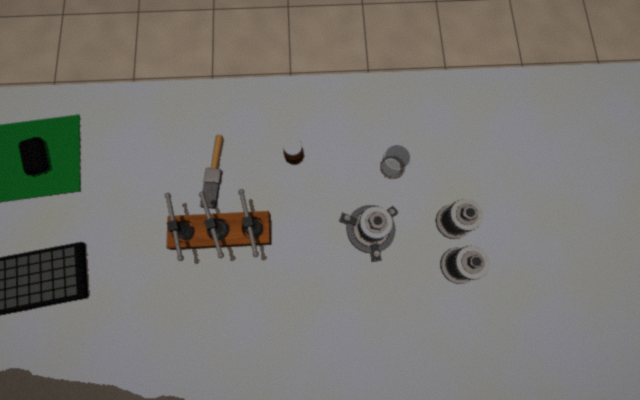

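View pics/wrist0.png

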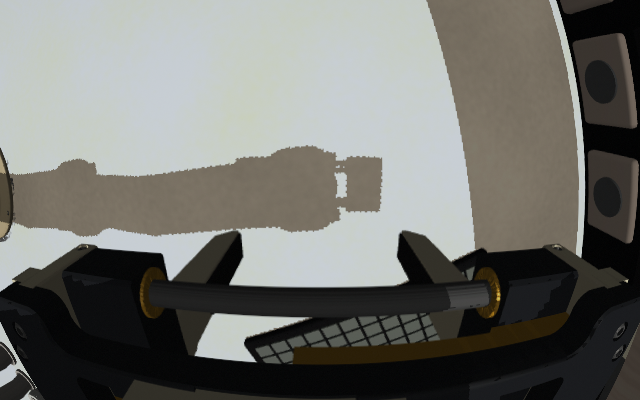

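The pictures show the rack with its three wrenches at top-view pixels (168–270, 190–260), the vessel in the holder at about (373, 227), and the two other vessels at (462, 215) and (467, 263). The brush touches the rack's front, and the beaker and jar stand farther out.

```bash
cat > h.py <<'E'
from workcell import bot
import numpy as np, cv2
def proj(n,P,cm=None):
    m=cm or bot.camera_model(n); P=np.atleast_2d(np.array(P,float))
    R=cv2.Rodrigues(m['rvec'])[0]; c=P@R.T+m['tvec']; K=m['camera_matrix']
    if n=='wrist':
        r=np.linalg.norm(c[:,:2],axis=1); th=np.arctan2(r,c[:,2]); u=c[:,:2]/np.maximum(r,1e-9)[:,None]*th[:,None]
    else: u=c[:,:2]/c[:,2:]
    return u*[K[0,0],K[1,1]]+[K[0,2],K[1,2]]
def back(n,px,z,cm=None):
    m=cm or bot.camera_model(n); px=np.atleast_2d(np.array(px,float)); K=m['camera_matrix']
    R=cv2.Rodrigues(m['rvec'])[0]; d=(px-[K[0,2],K[1,2]])/[K[0,0],K[1,1]]
    if n=='wrist':
        r=np.linalg.norm(d,axis=1); s=np.where(r>1e-9,np.sin(r)/np.maximum(r,1e-9),1); d=np.c_[d*s[:,None],np.cos(r)]
    else: d=np.c_[d,np.ones(len(d))]
    o=-R.T@m['tvec']; w=d@R
    return o+w*((z-o[2])/w[:,2])[:,None]
E
python3 - <<'E'
from h import *
im=bot.get_image("top")
for l in ["rack","wrench_27","holder","nut_27","nut_36","beaker"]:
    for d in bot.recognise("top",l)[:4]:
        e=np.array(d['extent'])*[640,400,640,400]; c=e[:2]+e[2:]/2
        print(l,round(d['confidence'],2),e.round(1),c.round(1),back("top",c,0.1)[0].round(3))
c=im[180:290,150:290];cv2.imwrite("pics/tr.png",cv2.resize(c,None,fx=5,fy=5,interpolation=cv2.INTER_CUBIC)[:,:,::-1])
c=im[190:270,330:420];cv2.imwrite("pics/th.png",cv2.resize(c,None,fx=7,fy=7,interpolation=cv2.INTER_CUBIC)[:,:,::-1])
E
```

```text
rack 0.84 [166.3 210.3 107.7  37.7] [220.1 229.2] [0.547 0.169 0.1  ]
wrench_27 0.95 [240.6 189.3  22.5  68.8] [251.8 223.7] [0.556 0.097 0.1  ]
wrench_27 0.69 [200.6 191.4  29.4  65.6] [215.3 224.2] [0.559 0.181 0.1  ]
wrench_27 0.58 [166.3 193.5  29.4  69.2] [181.  228.1] [0.553 0.259 0.1  ]
holder 0.75 [333.6 207.1  63.1  53.5] [365.1 233.8] [ 0.521 -0.163  0.1  ]
nut_27 0.61 [459.3 207.5  17.2  14.9] [467.9 215. ] [ 0.555 -0.406  0.1  ]
nut_27 0.49 [372.5 212.   13.7  18.5] [379.3 221.2] [ 0.549 -0.198  0.1  ]
nut_36 0.61 [459.3 207.5  17.2  14.9] [467.9 215. ] [ 0.555 -0.406  0.1  ]
nut_36 0.49 [372.5 212.   13.7  18.5] [379.3 221.2] [ 0.549 -0.198  0.1  ]
beaker 0.91 [378.  140.6  33.3  36.1] [394.6 158.6] [ 0.7   -0.248  0.1  ]
```

View pics/tr.png

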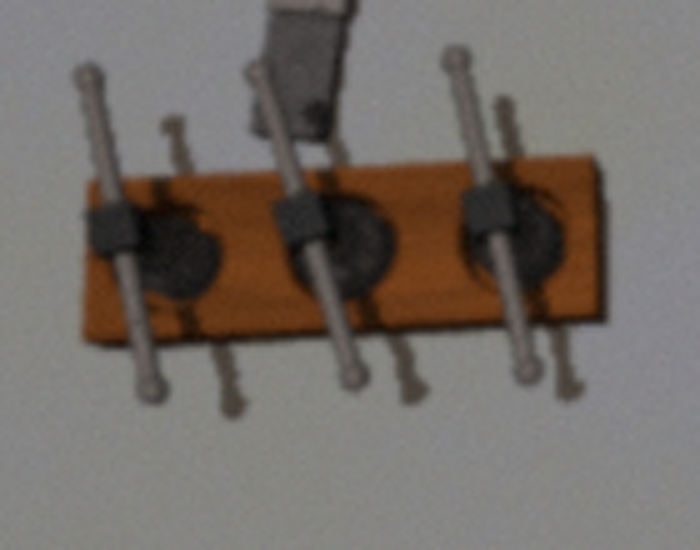

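View pics/th.png

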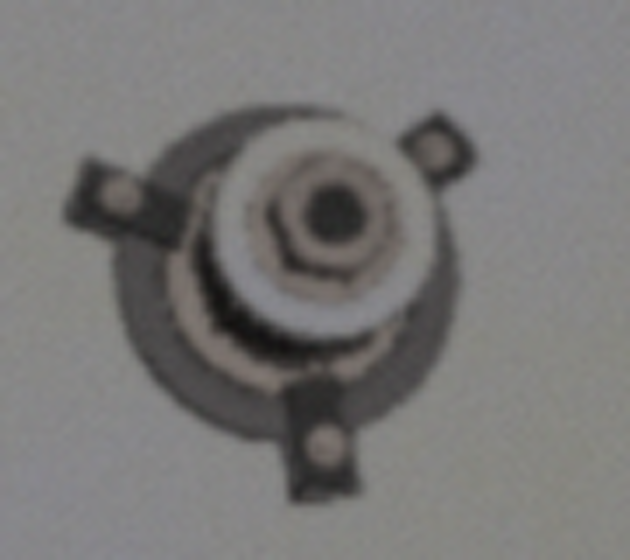

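Run:
```python
from h import *
f=lambda p,s,o:(np.array(p,float)+.5)/s-.5+o
A=lambda p,z:back("top",f(p,5,np.array([150,180])),z)
r=A([(90,182),(593,155),(603,318),(85,342)],.04)
print("rack",r.round(4),r.mean(0).round(4)); 
for i in range(4): print(np.linalg.norm(r[i]-r[(i+1)%4]).round(4))
v=(r[0]+r[3]-r[1]-r[2])[:2]; yaw=np.arctan2(-v[0],v[1]);print("yaw",yaw)
c=r.mean(0)[:2]
for y in(85,0,-85):
    print("well",c+np.array([-np.sin(yaw),np.cos(yaw)])*y/1e3)
for a,b,g in [((90,75),(152,390),(116,228)),((260,72),(352,376),(302,218)),((457,58),(527,370),(489,208))]:
    e=A([a,b],.106);d=e[0]-e[1];print("bar mid",e.mean(0).round(4),"len",np.linalg.norm(d).round(4),"ang",np.arctan2(d[1],d[0]).round(3),"block",A([g],.119).round(4)[0])
H=lambda p,z:back("top",f(p,7,np.array([330,190])),z)[0].round(4)
print("cap",H([(326,228)],.096),"stud",H([(336,211)],.120),"ring",H([(287,273)],.012))
```

```text
rack [[0.5963 0.3132 0.04  ]
 [0.599  0.0648 0.04  ]
 [0.5176 0.0613 0.04  ]
 [0.5171 0.3121 0.04  ]] [0.5575 0.1879 0.04  ]
0.2484
0.0815
0.2508
0.0792
yaw 0.006604261905896566
well [0.55693892 0.27286506]
well [0.55750028 0.18786691]
well [0.55806163 0.10286877]
bar mid [0.5589 0.2742 0.106 ] len 0.1516 ang 0.227 block [0.5571 0.2716 0.119 ]
bar mid [0.559  0.1899 0.106 ] len 0.1502 ang 0.301 block [0.558  0.1881 0.119 ]
bar mid [0.56   0.1048 0.106 ] len 0.1503 ang 0.211 block [0.5589 0.1038 0.119 ]
cap [ 0.5481 -0.1913  0.096 ] stud [ 0.5492 -0.1909  0.12  ] ring [ 0.5474 -0.1902  0.012 ]
```

```bash
cat >> h.py <<'E'
def go(p,yaw=None):
    """needed shift rows from present (measured) pose; yaw = angle of tool y axis in world"""
    s=bot.state(); R=s['orientation']; d=R.T@(np.array(p)-s['position'])/0.04
    cy=np.degrees(np.arctan2(R[1,1],R[0,1])); 
    print("now",s['position'].round(4),"yaw",cy.round(2),"shift",d.round(3),"spin", None if yaw is None else round((cy-yaw)/5,3),"t",s['clock'])
E
python3 - <<'E'
from h import *
m=bot.camera_model('wrist');R=cv2.Rodrigues(m['rvec'])[0];o=-R.T@m['tvec'];s=bot.state()
print(s['orientation'].T@(o-s['position']), s['orientation'].T@R.T)
go([.50,.27,.26],103); go([.50,-.12,.26],103)
E
```

```text
[ 0.07284365  0.00032507 -0.15255292] [[ 3.29789855e-04 -9.64337056e-01 -2.64677035e-01]
 [ 9.99999877e-01  2.19963640e-04  4.44582304e-04]
 [-3.70507867e-04 -2.64677149e-01  9.64337010e-01]]
now [0.189  0.6999 0.2326] yaw 74.89 shift [-10.308  -8.349  -0.684] spin -5.623 t 0.5
now [0.189  0.6999 0.2326] yaw 74.89 shift [-12.85  -17.762  -0.683] spin -5.623 t 0.5
```

Run:
```python
from h import *
go([.61,.19,.26],103)
```

```text
now [0.189  0.6999 0.2326] yaw 74.89 shift [-13.484  -9.563  -0.684] spin -5.623 t 0.5
```

```bash
python3 -m creep '[-6.7,-4.8,-0.7,-2.8, -6.7,-4.8,-0.7,-2.8, -6.7,-4.8,-0.7,-2.8, -6.7,-4.8,-0.7,-2.8, -6.7,-4.8,-0.7,-2.8, -6.7,-4.8,-0.7,-2.8, -6.7,-4.8,-0.7,-2.8, -6.7,-4.8,-0.7,-2.8]' 60
python3 - <<'E'
from h import *
go([.61,.19,.26],103)
E
```

```text
clock: 1.17
position: [0.3991, 0.4426, 0.2611]
orientation: [[-1.0, 0.02, 0.001], [0.02, 1.0, 0.0], [-0.001, 0.0, -1.0]]
force: [-0.3, 0.2, -0.2]
opening: 0.0599
now [0.3991 0.4426 0.2611] yaw 88.86 shift [-5.398 -6.21   0.03 ] spin -2.828 t 1.1667
```

```bash
python3 -m creep '[-5.4,-6.2,0,-2.8, -5.4,-6.2,0,-2.8, -5.4,-6.2,0,-2.8, -5.4,-6.2,0,-2.8, -5.4,-6.2,0,-2.8, -5.4,-6.2,0,-2.8, -5.4,-6.2,0,-2.8, -5.4,-6.2,0,-2.8]'
python3 - <<'E'
from h import *
go([.61,.19,.26],103)
m=bot.camera_model('wrist');im=bot.get_image('wrist')
np.savez('w1.npz',im=im,**m)
cv2.imwrite('pics/w1.png',im[:,:,::-1])
go([.60,-.19,.26],103)
for l in ["wrench_27","wrench_32","wrench_36"]:
  for d in bot.trace("wrist",l)[:4]:
    e=np.array(d['extent'])*[640,400,640,400]; print(l,round(d['confidence'],2),e.round(1))
E
```

```text
clock: 1.83
position: [0.6104, 0.1899, 0.2609]
orientation: [[-0.975, -0.222, 0.001], [-0.222, 0.975, -0.0], [-0.001, -0.0, -1.0]]
force: [0.5, 0.9, -0.6]
opening: 0.0603
now [0.6104 0.1899 0.2609] yaw 102.82 shift [0.01  0.006 0.023] spin -0.036 t 1.8333
now [0.6152 0.1822 0.2608] yaw 102.36 shift [ 2.362 -9.007  0.058] spin -0.129 t 1.8833
wrench_27 0.65 [379.9  84.1  44.3 150.9]
wrench_27 0.64 [310.8  59.8  40.1 158.2]
wrench_27 0.62 [234.6  47.4  45.5 153.8]
wrench_32 0.65 [379.9  84.1  44.3 150.9]
wrench_32 0.64 [310.8  59.8  40.1 158.2]
wrench_32 0.62 [234.6  47.4  45.5 153.8]
wrench_36 0.65 [379.9  84.1  44.3 150.9]
wrench_36 0.64 [310.8  59.8  40.1 158.2]
wrench_36 0.62 [234.6  47.4  45.5 153.8]
```

View pics/w1.png

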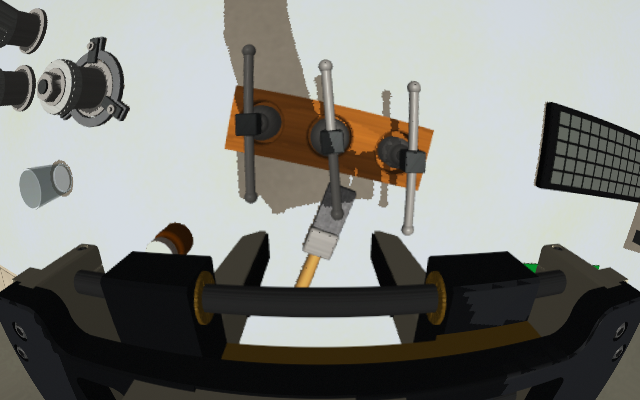

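Run:
```python
from h import *
z=np.load('w1.npz');im=z['im']
c=im[80:210,220:440];cv2.imwrite("pics/w1z.png",cv2.resize(c,None,fx=3.6,fy=3.6,interpolation=cv2.INTER_CUBIC)[:,:,::-1])
```

```text
(no output)
```

View pics/w1z.png

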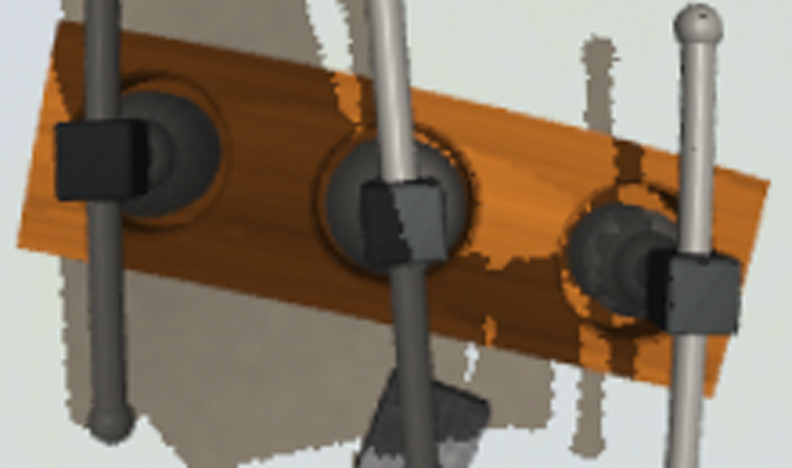

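The wrist zoom shows socket widths of about 126, 143 and 112 px in the y=0.10, 0.19 and 0.27 wells. That suggests they are wrench_32, wrench_36 and wrench_27 respectively. Next I look at the nut from above.

```bash
python3 -m creep '[2.4,-9,0,0, 2.4,-9,0,0, 2.4,-9,0,0, 2.4,-9,0,0, 2.4,-9,0,0, 2.4,-9,0,0, 2.4,-9,0,0, 2.4,-9,0,0]'
python3 - <<'E'
from h import *
go([.61,-.19,.26],103)
E
```

```text
clock: 2.7
position: [0.5967, -0.1402, 0.261]
orientation: [[-0.974, -0.226, 0.001], [-0.226, 0.974, 0.001], [-0.001, 0.001, -1.0]]
force: [0.3, 0.4, -0.0]
opening: 0.0599
now [ 0.5967 -0.1402  0.261 ] yaw 103.06 shift [-0.043 -1.288  0.024] spin 0.013 t 2.7
```

```bash
python3 -m creep '[0,-0.8,0,0, 0,-1.3,0,0, 0,-1.3,0,0, 0,-1.3,0,0, 0,-1.3,0,0]'
python3 - <<'E'
from h import *
go([.61,-.19,.26],103)
m=bot.camera_model('wrist');im=bot.get_image('wrist')
np.savez('w2.npz',im=im,**m)
cv2.imwrite('pics/w2.png',im[:,:,::-1])
p=proj('wrist',[.548,-.191,.116],m)[0];print(p)
x,y=p.astype(int)
c=im[y-50:y+60,x-60:x+70];cv2.imwrite("pics/w2z.png",cv2.resize(c,None,fx=5,fy=5,interpolation=cv2.INTER_CUBIC)[:,:,::-1])
print(x-60,y-50)
E
```

```text
clock: 3.12
position: [0.6087, -0.1887, 0.2606]
orientation: [[-0.974, -0.226, -0.0], [-0.226, 0.974, 0.001], [-0.0, 0.001, -1.0]]
force: [-0.1, 0.1, -0.6]
opening: 0.0602
now [ 0.6087 -0.1887  0.2606] yaw 103.04 shift [-0.025 -0.04   0.015] spin 0.008 t 3.1167
[331.28252361 130.58273745]
271 80
```

View pics/w2z.png

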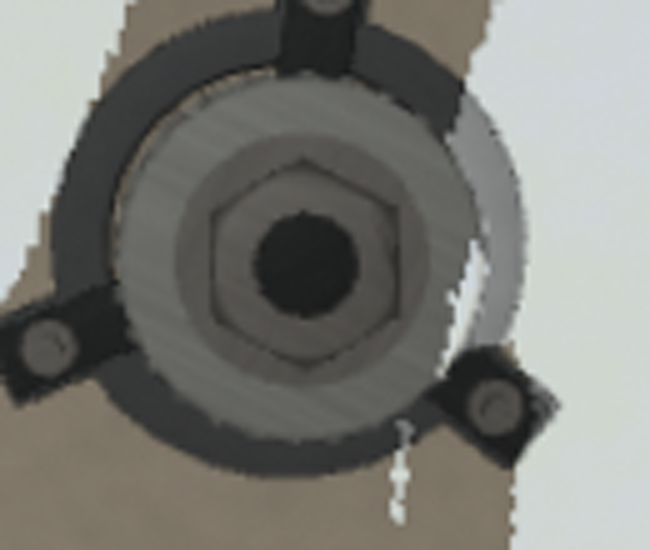

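View pics/w2.png

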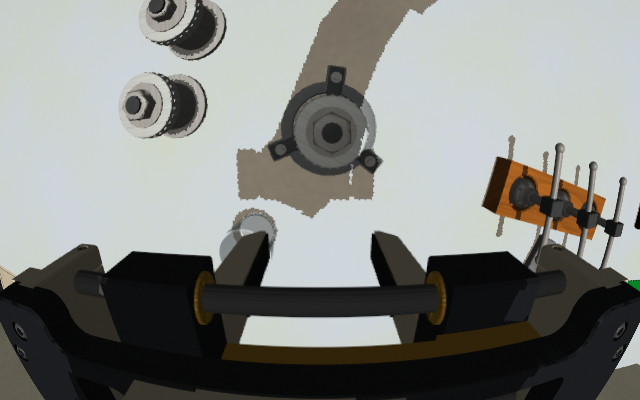

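Run:
```python
from h import *
z=np.load('w2.npz');m={k:z[k] for k in('camera_matrix','rvec','tvec')}
o=np.array([271,80])
px=(np.array([(304,158),(398,208),(398,316),(306,370),(212,316),(212,210)])+.5)/5-.5+o
for h in(.098,.1135):
    P=back('wrist',px,h,m)[:,:2];c=P.mean(0);d=P-c
    a=np.degrees(np.arctan2(d[:,1],d[:,0]));r=np.linalg.norm(d,axis=1)
    print(h,c.round(4),"AF",(2*r.mean()*np.cos(np.pi/6)*1e3).round(1),(r*1e3).round(1),"vertex angles mod60",(a%60).round(1))
f=lambda p:(np.array(p)+.5)/5-.5+o
print("stud",back('wrist',f([(305,265)]),.12,m), "washer edges",back('wrist',f([(174,260),(430,260)]),.098,m))
```

```text
0.098 [ 0.5501 -0.1894] AF 37.7 [21.4 21.9 21.8 22.  21.8 21.7] vertex angles mod60 [13.9 14.4 13.7 13.8 13.  13.3]
0.1135 [ 0.5495 -0.1902] AF 35.8 [20.3 20.9 20.7 20.9 20.7 20.6] vertex angles mod60 [13.9 14.4 13.7 13.8 13.  13.3]
stud [[ 0.54965671 -0.19045931  0.12      ]] washer edges [[ 0.55552213 -0.21539659  0.098     ]
 [ 0.54352258 -0.16487851  0.098     ]]
```

The nut measures 35.8 mm across flats, so it is the 36. Its flats face -16.3° mod 60. The axis is at about (0.549, -0.190). I'll take the largest-socket wrench, from the middle well.

Run:
```python
from h import *
go([.5585,.1885,.2],107.2)
```

```text
now [ 0.6087 -0.1885  0.2607] yaw 103.07 shift [-0.908  9.464  1.528] spin -0.826 t 3.1667
```

```bash
python3 -m creep '[-0.9,9.5,0.5,-0.8, -0.9,9.5,0.5,-0.8, -0.9,9.5,0.5,-0.8, -0.9,9.5,0.5,-0.8, -0.9,9.5,0.5,-0.8, -0.9,9.5,0.5,-0.8, -0.9,9.5,0.5,-0.8, -0.9,9.5,0.5,-0.8]'
python3 -m creep '[0,1.2,0.5,0, 0,1.2,0.5,0, 0,1.2,0.5,0, 0,1.2,0.5,0, 0,1.2,0.5,0]'
python3 - <<'E'
from h import *
go([.5585,.1885,.15],107.2)
E
```

```text
clock: 3.83
position: [0.5636, 0.1427, 0.2435]
orientation: [[-0.956, -0.293, 0.0], [-0.293, 0.956, 0.001], [-0.0, 0.001, -1.0]]
force: [1.0, -0.2, -0.1]
opening: 0.06
clock: 4.25
position: [0.5514, 0.184, 0.2236]
orientation: [[-0.957, -0.29, 0.0], [-0.29, 0.957, -0.001], [-0.0, -0.001, -1.0]]
force: [0.1, 0.6, 0.7]
opening: 0.0598
now [0.5514 0.184  0.2236] yaw 106.88 shift [-0.202  0.058  1.839] spin -0.065 t 4.25
```

Look from here to check alignment with the block.

```bash
python3 -m creep '[-0.2,0.1,0.5,0, -0.2,0.1,0.5,0, -0.2,0.1,0.5,0]'
python3 - <<'E'
from h import *
s=bot.state();m=bot.camera_model('wrist');im=bot.get_image('wrist')
go([.5585,.1885,.101],107.2)
cv2.imwrite('pics/w3.png',im[:,:,::-1])
x,y=proj('wrist',[.5585,.1885,.119],m)[0].astype(int);print(x,y)
c=im[60:300,200:440];cv2.imwrite("pics/w3z.png",cv2.resize(c,None,fx=2.5,fy=2.5,interpolation=cv2.INTER_CUBIC)[:,:,::-1])
E
```

```text
clock: 4.5
position: [0.5578, 0.1894, 0.203]
orientation: [[-0.957, -0.289, -0.001], [-0.289, 0.957, -0.001], [0.001, -0.001, -1.0]]
force: [-0.5, -0.6, 1.0]
opening: 0.0603
now [0.558  0.1895 0.2035] yaw 106.79 shift [-0.007 -0.026  2.563] spin -0.082 t 4.55
318 209
```

View pics/w3z.png

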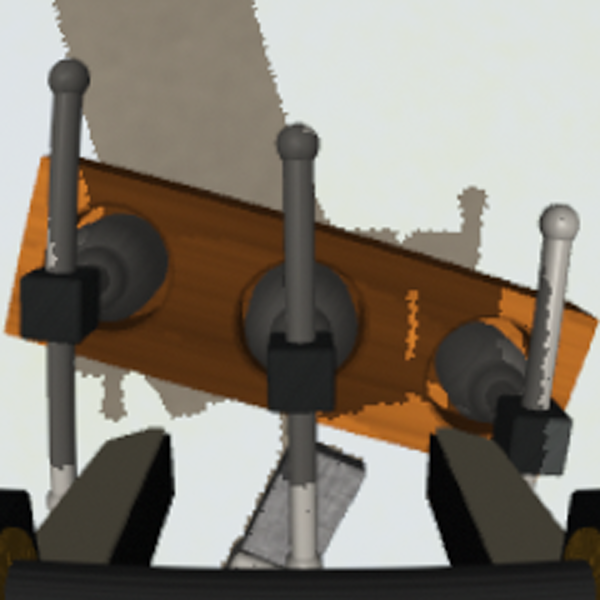

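```bash
python3 -m creep '[0,0,0.7,0, 0,0,1.4,0, 0,0,2.0,0, 0,0,2.4,0, 0,0,2.55,0, 0,0,2.55,0]' 60
python3 -m creep '[0,0,0,0, 0,0,0,0, 0,0,0,0, 0,0,0,0, 0,0,0,0, 0,0,0,0]' 15 50
```

```text
clock: 5.05
position: [0.5575, 0.19, 0.1007]
orientation: [[-0.957, -0.29, -0.002], [-0.29, 0.957, -0.001], [0.002, -0.0, -1.0]]
force: [-0.5, -0.3, 0.6]
opening: 0.06
clock: 5.55
position: [0.558, 0.1909, 0.1017]
orientation: [[-0.957, -0.291, 0.001], [-0.291, 0.957, 0.0], [-0.001, 0.0, -1.0]]
force: [-0.3, -0.4, 0.1]
opening: 0.0247
```

```bash
python3 -m creep '[0,0,0,0, 0,0,0,0, 0,0,0,0]' 15 60
python3 -m creep '[0,0,-0.5,0, 0,0,-1,0, 0,0,-1,0]'; python3 -c "
from h import *
print(bot.state()['force'],bot.state()['ft_torque'])"
```

```text
clock: 5.8
position: [0.558, 0.1909, 0.1015]
orientation: [[-0.957, -0.29, 0.0], [-0.29, 0.957, 0.0], [-0.0, -0.0, -1.0]]
force: [0.0, -1.0, 4.8]
opening: 0.0221
clock: 6.05
position: [0.5588, 0.1913, 0.1435]
orientation: [[-0.957, -0.29, 0.003], [-0.29, 0.957, 0.001], [-0.003, 0.0, -1.0]]
force: [0.3, -0.4, -4.4]
opening: 0.0216
[ 0.26474456 -0.3860043  -4.402104  ] [ 0.02584108 -0.04076849  0.05034541]
```

```bash
python3 -m creep '[0,0,-0.8,0, 0,0,-1.6,0, 0,0,-2.4,0, 0,0,-2.4,0]'
python3 - <<'E'
from h import *
go([.549,-.1905,.24],73.7)
E
```

```text
clock: 6.38
position: [0.5599, 0.1918, 0.2416]
orientation: [[-0.957, -0.29, 0.007], [-0.29, 0.957, 0.003], [-0.007, 0.001, -1.0]]
force: [0.9, 0.6, -4.6]
opening: 0.022
now [0.5599 0.1918 0.2416] yaw 106.87 shift [ 3.035 -9.066  0.011] spin 6.634 t 6.3833
```

```bash
python3 -m creep '[0.3,-0.9,0,0.6, 0.6,-1.8,0,1.3, 0.9,-2.7,0,2, 1.2,-3.6,0,2.6, 1.5,-4.5,0,3.3, 1.8,-5.4,0,4, 2.1,-6.3,0,4.6, 2.4,-7.2,0,5.3]'
python3 - <<'E'
from h import *
go([.549,-.1905,.24],73.7)
E
```

```text
clock: 7.05
position: [0.5485, -0.1143, 0.2353]
orientation: [[-0.986, 0.169, -0.002], [0.169, 0.986, -0.0], [0.002, -0.0, -1.0]]
force: [1.1, 0.7, -5.1]
opening: 0.0215
now [ 0.5485 -0.1143  0.2353] yaw 80.25 shift [-0.336 -1.874 -0.118] spin 1.31 t 7.05
```

```bash
python3 -m creep '[-0.2,-0.9,0,0.6, -0.3,-1.6,0,1.1, -0.3,-1.9,0,1.3, -0.3,-1.9,0,1.3, -0.3,-1.9,0,1.3, -0.3,-1.9,0,1.3]'
python3 - <<'E'
from h import *
go([.549,-.1905,.24],73.7)
s=bot.state()
m=bot.camera_model('wrist');im=bot.get_image('wrist')
cv2.imwrite('pics/w4.png',im[:,:,::-1])
t=bot.get_image('top')[160:280,310:430];cv2.imwrite('pics/t4.png',cv2.resize(t,None,fx=5,fy=5,interpolation=cv2.INTER_CUBIC)[:,:,::-1])
t=bot.get_image('scene')[90:250,200:340];cv2.imwrite('pics/s4.png',cv2.resize(t,None,fx=4,fy=4,interpolation=cv2.INTER_CUBIC)[:,:,::-1][:600])
E
```

```text
clock: 7.55
position: [0.5485, -0.1878, 0.2361]
orientation: [[-0.961, 0.275, -0.001], [0.275, 0.961, 0.001], [0.002, 0.001, -1.0]]
force: [-0.2, 0.1, -4.8]
opening: 0.0213
now [ 0.5485 -0.1878  0.2361] yaw 74.01 shift [-0.029 -0.061 -0.098] spin 0.062 t 7.55
```

View pics/w4.png

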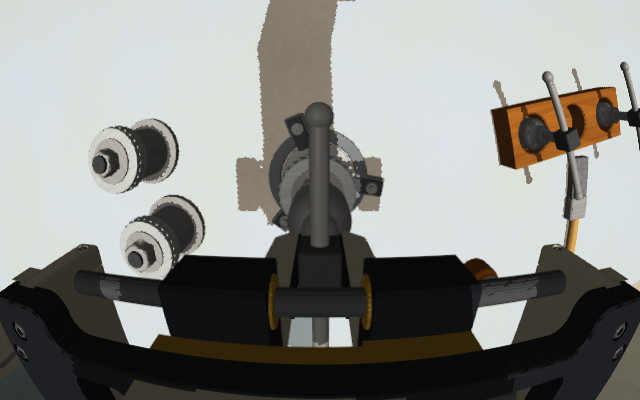

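View pics/s4.png

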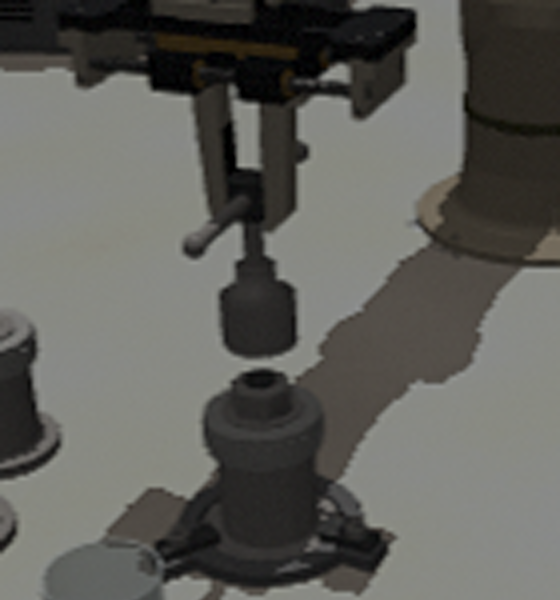

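Run:
```python
from h import *
# w3 : camera pose from tool pose then; tool pose (0.5580,0.1894,0.2032)
z=np.load('w2.npz');m2={k:z[k] for k in('camera_matrix','rvec','tvec')}
# rel transform fixed
s=bot.state();m=bot.camera_model('wrist');R=cv2.Rodrigues(m['rvec'])[0]
T=s['orientation'];Rct=R@T; tct=m['tvec']+R@s['position']
y=np.radians(106.79);R3=np.array([[-np.sin(y),np.cos(y),0],[np.cos(y),np.sin(y),0],[0,0,-1]])
# tool x = (-sin?) check
print(R3, T.round(3))
p3=np.array([.5579,.1894,.2032]);Rw=Rct@R3.T
m3=dict(camera_matrix=m['camera_matrix'],rvec=cv2.Rodrigues(Rw)[0],tvec=tct-Rw@p3)
for c in [(0,0,.119)]:
    print(proj('wrist',[.558,.1909,.119],m3))
q=np.array([[270,345],[334,340],[336,408],[270,412]])
print(back('wrist',(q+.5)/2.5-.5+[200,60],.119,m3))
print(back('wrist',(q+.5)/2.5-.5+[200,60],.119,m3).mean(0))
# scene: axis columns
print(proj('scene',[[.549,-.19,.12],[.549,-.19,.096],[s['position'][0],s['position'][1],.1446],[s['position'][0],s['position'][1],.17]]))
```

```text
[[-0.95736993 -0.28886471  0.        ]
 [-0.28886471  0.95736993  0.        ]
 [ 0.          0.         -1.        ]] [[-0.961  0.275 -0.   ]
 [ 0.275  0.961  0.001]
 [ 0.     0.001 -1.   ]]
[[320.85303261 210.08524383]]
[[0.55119439 0.17795785 0.119     ]
 [0.54377513 0.19686563 0.119     ]
 [0.5653213  0.20435239 0.119     ]
 [0.57283448 0.18423403 0.119     ]]
[0.55828133 0.19085247 0.119     ]
[[265.18163638 182.98923698]
 [265.80057496 191.24735041]
 [265.38133583 174.30644868]
 [264.70200841 165.08121077]]
```

View pics/t4.png

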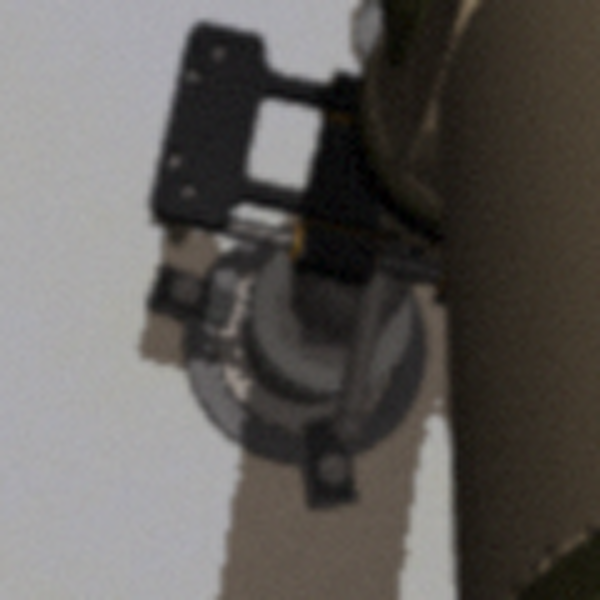

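Run:
```python
from h import *
go([.5494,-.1903,.219],73.7)
```

```text
now [ 0.549  -0.1879  0.2369] yaw 74.04 shift [-0.027 -0.055  0.447] spin 0.067 t 7.7
```

```bash
python3 -m creep '[-0.03,-0.06,0.1,0.07, -0.03,-0.06,0.25,0.07, -0.03,-0.06,0.4,0.07, -0.03,-0.06,0.4,0.07, -0.03,-0.06,0.4,0.07]'
python3 - <<'E'
from h import *
go([.5494,-.1903,.2075],73.7)
E
```

```text
clock: 8.12
position: [0.5489, -0.192, 0.2205]
orientation: [[-0.959, 0.283, -0.001], [0.283, 0.959, 0.0], [0.001, -0.0, -1.0]]
force: [0.7, -1.3, -5.1]
opening: 0.0214
now [ 0.5489 -0.192   0.2205] yaw 73.55 shift [-0.001  0.044  0.326] spin -0.03 t 8.1167
```

```bash
python3 -m creep '[0,0,0,0, 0,0,0,0, 0,0,0,0, 0,0,0,0]'
python3 - <<'E'
from h import *
go([.5494,-.1903,.2075],73.7)
E
```

```text
clock: 8.45
position: [0.5493, -0.1922, 0.2214]
orientation: [[-0.959, 0.283, 0.0], [0.283, 0.959, -0.0], [-0.0, 0.0, -1.0]]
force: [0.2, 0.5, -4.6]
opening: 0.0217
now [ 0.5493 -0.1922  0.2214] yaw 73.53 shift [0.013 0.047 0.348] spin -0.034 t 8.45
```

```bash
python3 -m creep '[0,0.05,0.1,0, 0,0.05,0.2,0, 0,0.05,0.25,0, 0,0.05,0.25,0, 0,0.05,0.25,0]'
python3 - <<'E'
from h import *
go([.5494,-.1903,.2075],73.7)
E
```

```text
clock: 8.87
position: [0.5497, -0.1902, 0.2109]
orientation: [[-0.959, 0.283, -0.0], [0.283, 0.959, 0.0], [0.0, -0.0, -1.0]]
force: [-0.1, -0.3, -4.9]
opening: 0.0216
now [ 0.5497 -0.1902  0.2109] yaw 73.54 shift [ 0.007 -0.003  0.086] spin -0.033 t 8.8667
```

Lined up on the axis; now I lower it gently onto the nut.

```bash
python3 -m creep '[0,0,0.08,0, 0,0,0.16,0, 0,0,0.24,0, 0,0,0.24,0]'
python3 - <<'E'
from h import *
go([.5494,-.1903,.1895],73.7); print(bot.state()['ft_torque'])
E
```

```text
clock: 9.2
position: [0.5497, -0.1904, 0.2016]
orientation: [[-0.959, 0.284, 0.0], [0.284, 0.959, -0.0], [-0.0, -0.0, -1.0]]
force: [0.3, -0.1, -5.4]
opening: 0.0219
now [ 0.5497 -0.1904  0.2016] yaw 73.53 shift [0.007 0.    0.303] spin -0.034 t 9.2
[0.03750415 0.03937521 0.01623559]
```

```bash
python3 -m creep '[0,0,0.1,0, 0,0,0.2,0, 0,0,0.28,0, 0,0,0.32,0, 0,0,0.32,0]'
python3 - <<'E'
from h import *
go([.5494,-.1903,.1895],73.7); print(bot.state()['ft_torque'])
E
```

```text
clock: 9.62
position: [0.5497, -0.1903, 0.1895]
orientation: [[-0.959, 0.284, 0.0], [0.284, 0.959, 0.0], [-0.0, 0.0, -1.0]]
force: [-3.7, 1.9, 8.6]
opening: 0.0217
now [ 0.5497 -0.1903  0.1895] yaw 73.52 shift [ 0.007 -0.002 -0.001] spin -0.035 t 9.6167
[0.30536415 1.06992505 0.01425058]
```

```bash
python3 -m creep '[0,0,0.02,-0.6, 0,0,0.02,-1.2, 0,0,0.02,-1.8, 0,0,0.02,-2.4, 0,0,0.02,-3.0, 0,0,0.02,-3.6, 0,0,0.02,-4.2, 0,0,0.02,-4.8]'
python3 - <<'E'
from h import *
go([.5496,-.1903,.1895],122.2); print(bot.state()['ft_torque'],bot.state()['joint_positions'])
E
```

```text
clock: 10.28
position: [0.5495, -0.1905, 0.1894]
orientation: [[-0.991, -0.132, 0.0], [-0.132, 0.991, -0.0], [-0.0, -0.0, -1.0]]
force: [-6.5, 1.6, 16.8]
opening: 0.0216
now [ 0.5495 -0.1905  0.1894] yaw 97.58 shift [-0.003  0.005 -0.002] spin -4.923 t 10.2833
[ 0.48768659  1.68487568 -0.48306337] [ 0.26882569  0.48082614 -0.0464321   1.97429874  0.03380591  0.68684395
  1.90465718]
```

```bash
python3 -m creep '[0,0,0,-0.6, 0,0,0,-1.2, 0,0,0,-1.8, 0,0,0,-2.4, 0,0,0,-3.0, 0,0,0,-3.6, 0,0,0,-4.2, 0,0,0,-4.8]'
python3 -m creep '[0,0,0,-0.1, 0,0,0,-0.1, 0,0,0,-0.1, 0,0,0,-0.1]'
python3 - <<'E'
from h import *
go([.5496,-.1903,.1895],122.2); print(bot.state()['ft_torque'],bot.state()['joint_positions'][6])
m=bot.camera_model('wrist');im=bot.get_image('wrist')
cv2.imwrite('pics/w5.png',im[:,:,::-1])
t=bot.get_image('scene')[90:250,200:340];cv2.imwrite('pics/s5.png',cv2.resize(t,None,fx=4,fy=4,interpolation=cv2.INTER_CUBIC)[:,:,::-1][:600])
E
```

```text
clock: 10.95
position: [0.5494, -0.1905, 0.1894]
orientation: [[-0.852, -0.524, 0.0], [-0.524, 0.852, -0.0], [0.0, -0.0, -1.0]]
force: [-7.2, 0.8, 16.5]
opening: 0.0217
clock: 11.28
position: [0.5494, -0.1906, 0.1894]
orientation: [[-0.849, -0.529, 0.0], [-0.529, 0.849, -0.0], [0.0, -0.0, -1.0]]
force: [-7.2, 1.4, 17.3]
opening: 0.0218
now [ 0.5494 -0.1906  0.1894] yaw 121.94 shift [-0.008  0.004 -0.003] spin -0.052 t 11.2833
[ 0.51256202  1.71807902 -0.31005659] 2.239206248434308
```

View pics/w5.png

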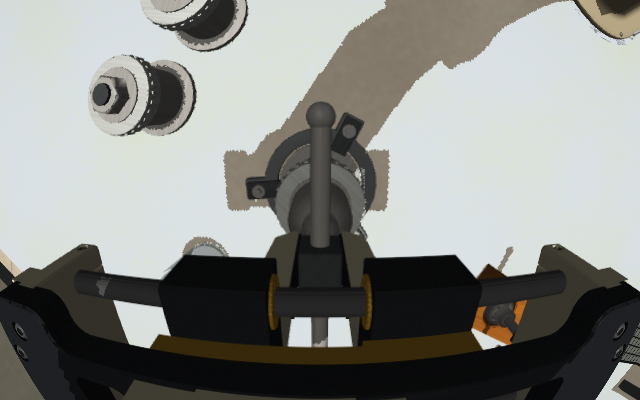

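View pics/s5.png

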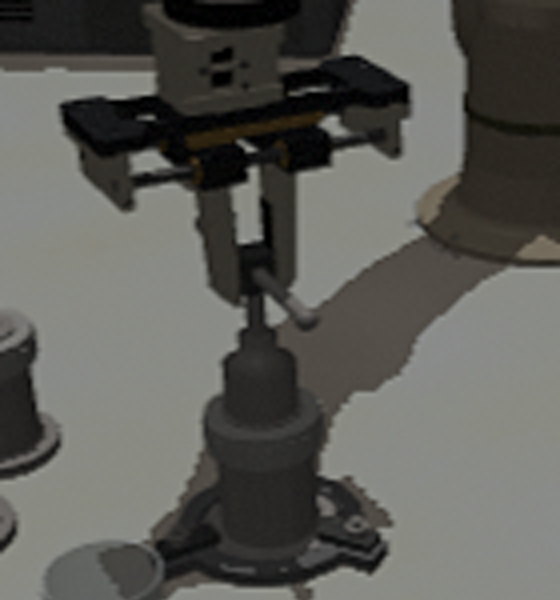

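Run:
```python
from h import *
bot.finish_job(); s=bot.state(); print(s['clock'],s['position'],s['force'],s['opening'])
```

```text
the job is handed in; nothing more can be done
the job is handed in; nothing more can be done
```

I loosened the closure nut of the vessel in the holder by about an eighth of a turn. The job ended with the arm still gripping the wrench, pushed fully down on the nut. It took about 11 s of the 72 s allowed, and the hand-in reports no verdict.

- **Choosing the wrench:** The wrist camera put the nut at 35.8 mm across flats, so it is the 36 mm one. The middle wrench in the rack had the widest socket, so I took only that one. The other two wrenches were never lifted, and I never moved the other vessels, beaker, jar or brush.
- **Fit:** With its flats lined up, the socket slid past the nut's corners without resistance. It stopped on the washer face with the socket mouth 98 mm above the bench, which is the seat height.
- **Turn:** I turned the wrench 48.4° anticlockwise. Allowing about 3° of play in the socket, the nut should have moved about 45–48°. It resisted with 0.3–0.5 N m during the turn.
- **Last checks:** The wrench stayed fully seated, with the wrist reading 17 N of upward force (about 22 N of push allowing for the wrench's weight), and the grip was closed on the block at 21.8 mm. The scene picture shows the socket down on the washer.

The nut's own rotation could not be seen under the socket; I infer it from the fit and the resistance. No check failed or disagreed, except that a state reading after the hand-in was refused.

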